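# Stack the film totes for the trip back to the stacks

## Task

Stack the three stack-and-nest totes into one straight tower on the black mat: the bottom tote stays where it stands, the loaded tote goes on it and the empty one on top. Turn each the other way round from the one beneath (yellow bar over plain end) so that its feet drop fully into their pockets and it stands level instead of nesting onto the film boxes. Set them down gently without dropping them, keep the film boxes in their totes, and leave the other things on the table alone.

Things in the scene. Friction and masses are not known exactly. Their poses are not given: they have to be found in the camera images.
- base_tote: bottom tote, loose, on the black mat, two film boxes piled flat in its middle (pile top at z 54). All 3 totes are one blue-grey moulding, about 0.3 kg. Origin: centre of the underside; x along the length, z up. Rim outside 198 x 162, height 80; underside 158 x 104, inner floor at z 4; walls lean out upward. The +x end rim has a yellow bar, the -x end is plain
- loaded_tote: loaded tote, same moulding, on the table, two film boxes piled flat in its middle (pile top at z 54, 41 free from pile to end rim); 0.54 kg in all. To lift a tote, pinch an end rim from above: a band 11 thick (x 88 to 99, middle 93.5) with upright faces, 24 deep (z 56 to 80). Just below, the inner face of the wall is at x 84.5 and leans inward
- empty_tote: empty tote, same moulding, on the table, 0.3 kg. Each tote has 4 feet, flush with its floor, at x -22 and +58 on both long sides (22 wide in x, out to y +-67.5), and inside along both long sides a ledge at z 70, cut by grooves at x -22 and +58. Two totes the same way round nest: feet go down the grooves, 24 apart, or until the upper lies on the film boxes
- base_tote_mark (a point): middle of the top of the yellow-barred end rim of the bottom tote (x 93.5, y 0, z 80 in its frame)
- loaded_tote_mark (a point): the same point on the loaded tote. Half-turned (yellow bar over plain end), the feet of a tote land in pockets on the ledge of the one below, between lugs 6 high: origins in line, the upper exactly 70 above the lower. Free play +-3 in x, +-2.5 in y; a foot that misses its pocket leaves the tote 6 to 10 too high or askew
- empty_tote_mark (a point): the same point on the empty tote. Held by one end rim, a loaded tote may sag by 1 to 4 degrees in the fingers, far end down, which shifts its feet by up to 5 sideways; one that then misses its pockets can be taken again and set anew
- mat: black rubber mat 206 x 170 x 3, fixed to the table, under the bottom tote; origin at the centre of its underside
- film1: cream card film box 94 x 94 x 25, 0.12 kg, lying flat; origin at the centre of its underside. The lower one in the loaded tote
- film2: cream card film box 94 x 94 x 25, 0.12 kg, lying flat; origin at the centre of its underside. The upper one in the loaded tote
- base_film1: cream card film box 94 x 94 x 25, 0.12 kg, lying flat; origin at the centre of its underside. The lower one in the bottom tote
- base_film2: cream card film box 94 x 94 x 25, 0.12 kg, lying flat; origin at the centre of its underside. The upper one in the bottom tote
- box_file: bystander: cream card-file box, 75 (x) x 150 (y) x 150 high, 0.5 kg; origin at the centre of its underside
- film_can: bystander: flat round steel film can, diameter 130, 36 high; origin at the centre of its underside
- date_stamp: bystander: hand stamp with dark wooden knob, foot 50 x 30, 84 high; origin at the centre of its underside
- loupe: bystander: round black and clear magnifying loupe, diameter 44, 44 high; origin at the centre of its underside
Things that resemble listed ones, but are neither listed nor needed, are in the scene too. Leave any orange look-alike of the film2 alone.

How it is judged:
By the outcome, as a careful person would: the job done as asked, in the order asked, and still so for the second after the job is handed in, with the robot touching nothing.
It also fails if it takes over 72 s, if anything falls off the work surface, if the arm or the gripper's body presses on something with over 40 N, if the wrist force passes 120 N, or if a joint passes its speed limit or range.

## Robot

A 6-joint arm with a two-finger parallel gripper is mounted at the origin on the work surface. World frame = base frame: x ahead of the robot, y to its left, z up, the work surface at z = 0. Lengths are in m, angles in rad, forces in N, time in s.
With the tool pointing down it reaches from about 0.25 to 0.725 m from the base axis. Payload 4 kg.
Tool frame: the origin (TCP) lies midway between the tips of the shut fingers; the grasp point (between the pads) lies 19 mm behind it; z points along the fingers, y is the line along which they close (so a half turn about z gives the same grasp; the last joint's range is limited). The gripper opens to 85 mm and grips with 20 to 120 N. Pads are 22 mm wide; open, the fingers measure 114 mm over their backs; the gripper's body (76 mm by 85 mm) begins 54 mm behind the grasp point. The pads swing forward as they close: fully open they stand 13 mm farther back than shut.
Start: joints at [1.273, 0.241, 0.005, 1.335, 0, 1.571], TCP at [0.147, 0.478, 0.231] pointing down, gripper open.
Joint ranges: [-2.72, 2.72], [-1.05, 1.87], [-1.09, 1.28], [-1.99, 2.15], [-1.42, 1.44], [-3.14, 3.14]. Speed limits (rad/s): [2.79, 2.79, 3.14, 3.14, 3.14, 3.14].

## Interface

Orientations are given as a unit quaternion [x, y, z, w].
In Python, from workcell import get_obs, camera, job_done, silhouettes gives the robot as it stands. The module is installed in compiled form; this text tells all that it offers.
- The arm moves only by the tool drive_tool, never from a script. Its argument "increments" is a list of rows, each a list of 3 entries, a list of its own where there are three numbers: the shift along the world's x, y, z in mm, then the turn, a rotation vector about the world's x, y, z in degrees, then the opening, from 0 (shut) to 1 (fully open). A call has 1 to 8 rows; each row shifts and turns the commanded pose from where the row before left it; what a row does not reach is not made up. A row lasts 1/12 s, in which the tool goes at most 41.7 mm and 7.16 degrees, less where a joint would pass 70% of its speed; a pose out of reach is approached as far as the arm can. A call is refused whole if a number of a shift passes 41.7 or a number of a turn 7.16, either way. A call with a gripper value outside its range is refused whole. The fingers move at their own pace and stop on an object; the grip force is fixed at half the most. Time passes only in rows, so rows that do not move let the fingers close. It gives the time, the measured TCP pose, the force, the opening and the grip force at its end, in the units of the state.
- get_obs(): the state, without advancing time (a new reading comes with each control period).
- camera(name): name is "scene" or "top"; returns a dict with "image" (384x512x3 uint8, red, green, blue), "K" (3x3 intrinsics, pixels), "view" (4x4, takes a point from world to camera coordinates). Camera axes: x right, y down, z forward; pixel columns grow to the right and rows downward; lengths in m; the calibration is good to about 2 mm. A picture is of the moment at which its call begins. There is no depth.
- job_done(): hands the job in; it is judged then, once.
Trained networks look in a picture, given as the dict that the camera call returned (one of the last four; its "shot" number tells which), for a name from the list of things; names that differ only in an ending like _2 or _b are one class to them, and where a whole thing is asked for, a point or a joint stands for the part that bears it (a point fixed in the world has none). Each returns a list of dicts, best first, with "conf" (0 to 1); they miss things now and then, are a little off and sometimes report something else, mostly with a low value. They report only what shows in the picture. A call takes as long as a camera call. They do not tell look-alikes from the thing itself.
- silhouettes(query, picture): "region" (384x512 bool, what is visible of it) and "bbox" ([left, top, right, bottom] in pixels, round what is visible of it).
The state is a dict: "clock": time; "joint_pos": joint angles; "joint_vel": joint speeds; "tau": joint torques, N m; "eef_pos": TCP position; "tool_rot": TCP orientation; "ft_force": force on the tool from outside, world axes, zero at the start; "ft_torque": the same for the moment, N m; "grip_width": finger opening in m; "grasp_force": force on a finger pad.
Only numpy, scipy, OpenCV 4.12 (cv2) and the standard library are available. Lean on these libraries where they do the work, as an engineer would, in place of code of your own. Each camera call takes 0.05 s, during which the arm holds its last target. There are 200 camera calls.

## Working session

There is one attempt and no reset: what is moved stays moved. The work goes in short steps, Python scripts to look and compute and a tool call to move; the robot and the scene stay as the last step left them, time stands still between calls to the robot, and variables do not carry over. Pictures are saved under pics/ and viewed, at most 11 in all, crops included, and the job is handed in when it is done.

Besides the shell and the picture viewer there is one more tool, called by a JSON object that holds its "api" and its "payload". drive_tool: Moves the arm, as the interface text tells. Its arguments: {"type":"object","properties":{"increments":{"type":"array"}},"required":["increments"]}

```bash
mkdir -p pics; python3 - <<'E'
from workcell import *
import cv2,numpy as np
o=get_obs();print({k:np.round(v,3) for k,v in o.items()})
for n in ("scene","top"):
    p=camera(n);cv2.imwrite(f"pics/{n}0.png",cv2.resize(p["image"][:,:,::-1],(768,576)))
    print(n,p["K"].tolist(),np.round(p["view"],4).tolist())
    for q in ("base_tote","base_tote_mark","film1","mat"):
        for d in silhouettes(q,p): print(q,round(d["conf"],2),d["bbox"],int(d["region"].sum()))
E
```

```text
{'clock': np.float64(0.0), 'joint_pos': array([ 1.273,  0.241,  0.004,  1.335, -0.   ,  1.571]), 'joint_vel': array([-0.   ,  0.   ,  0.   , -0.   ,  0.001,  0.   ]), 'tau': array([ 2.0000e-03, -3.7232e+01,  2.5241e+01,  1.7000e-02,  0.0000e+00,
        0.0000e+00]), 'eef_pos': array([0.147, 0.477, 0.23 ]), 'tool_rot': array([ 0.148,  0.989, -0.001, -0.   ]), 'ft_force': array([ 0.318, -0.495, -0.885]), 'ft_torque': array([-0.006, -0.056,  0.005]), 'grasp_force': np.float64(0.0), 'grip_width': np.float64(0.085)}
scene [[384.00895697785813, 0.0, 254.3259532901087], [0.0, 384.00895697785813, 197.15051414486297], [0.0, 0.0, 1.0]] [[-0.6931, 0.7206, -0.0164, 0.3584], [0.5876, 0.5517, -0.5919, -0.2639], [-0.4175, -0.42, -0.8058, 1.2782], [0.0, 0.0, 0.0, 1.0]]
base_tote 0.71 [314.1, 216.3, 413.9, 307.3] 4260
base_tote 0.61 [150.2, 106.1, 226.3, 175.0] 2317
base_tote_mark 0.63 [151.0, 108.5, 225.0, 175.4] 2467
film1 0.67 [338.1, 235.9, 386.0, 289.5] 1522
film1 0.66 [401.1, 214.3, 455.8, 262.0] 1322
mat 0.6 [152.9, 138.4, 227.8, 187.3] 674
mat 0.23 [116.7, 194.0, 168.3, 241.7] 1838
top [[352.08225531947244, 0.0, 247.90557640413869], [0.0, 352.08225531947244, 187.3562320080565], [0.0, 0.0, 1.0]] [[0.0274, -0.9995, 0.0145, 0.0091], [-0.9797, -0.0297, -0.1982, 0.5261], [0.1985, -0.0088, -0.9801, 0.8745], [0.0, 0.0, 0.0, 1.0]]
base_tote 0.78 [327.9, 158.1, 422.2, 246.6] 3503
base_tote_mark 0.73 [326.8, 156.3, 423.8, 247.5] 3600
film1 0.9 [111.0, 182.9, 160.6, 228.3] 1415
film1 0.6 [83.2, 259.3, 130.8, 302.4] 1562
film1 0.56 [128.3, 190.2, 166.5, 228.4] 220
film1 0.36 [88.9, 159.5, 182.2, 247.9] 3747
mat 0.93 [323.0, 161.0, 391.4, 242.6] 765
```

View pics/scene0.png

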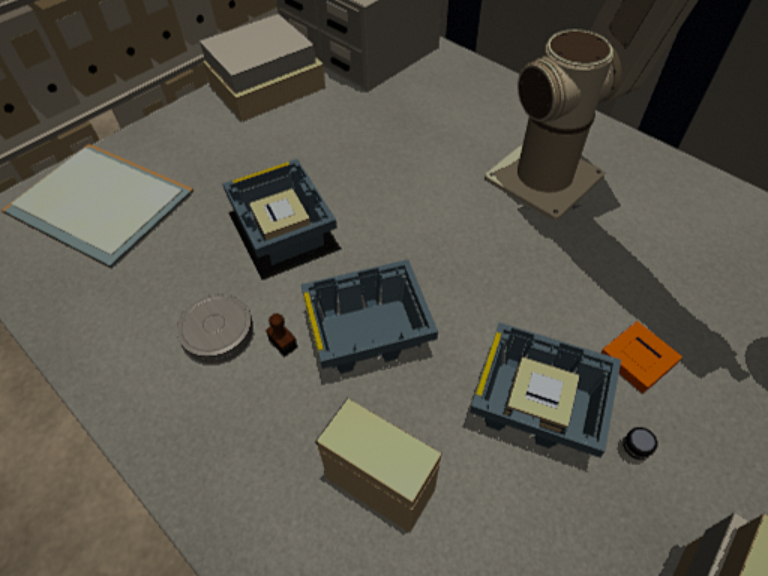

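View pics/top0.png

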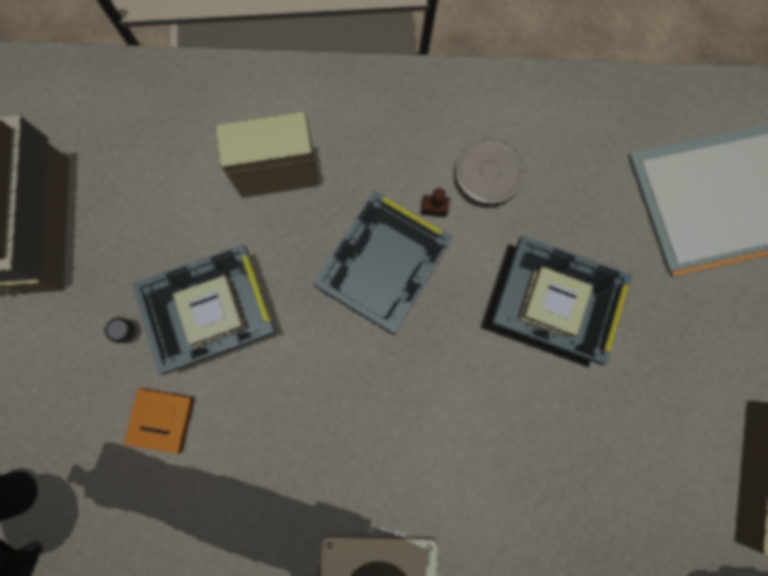

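```bash
cat > h.py <<'E'
from workcell import *
import cv2,numpy as np
from scipy.optimize import minimize
S=4
def proj(p,P):
    P=np.asarray(P,float);c=P@p["view"][:3,:3].T+p["view"][:3,3];u=c@p["K"].T;return u[:,:2]/u[:,2:]
def ray(p,uv,z):
    d=np.linalg.inv(p["K"])@[uv[0],uv[1],1];R=p["view"][:3,:3];o=-R.T@p["view"][:3,3];d=R.T@d
    return o+d*(z-o[2])/d[2]
def masks(p):
    im=cv2.resize(p["image"],None,fx=S,fy=S,interpolation=cv2.INTER_CUBIC).astype(int)
    r,g,b=im[...,0],im[...,1],im[...,2]
    ye=(r-b>0.45*r)&(abs(r-g)<0.35*r)&(r>60)
    return ((b-r)>0.12*b)&(b>25),ye
def model(q,z0,top=False):
    x,y,a=q;L=[]
    for hx,hy,z in ((99,81,80),(99,81,56),(79,52,0)):
        if top and z<80: continue
        L+=[(sx*hx,sy*hy,z) for sx,sy in((1,1),(1,-1),(-1,-1),(-1,1))]
    L=np.array(L)/1e3;c,s=np.cos(a),np.sin(a)
    return np.c_[x+c*L[:,0]-s*L[:,1],y+s*L[:,0]+c*L[:,1],z0+L[:,2]]
def fit(p,q0,z0):
    bl,ye=masks(p);m=(bl|ye).astype(np.uint8)
    H=cv2.convexHull((proj(p,model(q0,z0))*S+S/2-.5).astype(np.float32))
    roi=np.zeros_like(m);cv2.fillConvexPoly(roi,H.astype(int),1);roi=cv2.dilate(roi,np.ones((6*S+1,)*2))
    m=cv2.morphologyEx(m*roi,cv2.MORPH_OPEN,np.ones((5,5)))
    n,lab,st,_=cv2.connectedComponentsWithStats(m)
    k=[i for i in range(1,n) if st[i,4]>60*S]
    pts=np.argwhere(np.isin(lab,k))[:,::-1].astype(np.float32)
    hull=cv2.convexHull(pts)
    A=cv2.contourArea(hull)
    def cost(q):
        M=cv2.convexHull((proj(p,model([q[0]/1e3+q0[0],q[1]/1e3+q0[1],q0[2]+q[2]/57.3],z0))*S+S/2-.5).astype(np.float32))
        I=cv2.intersectConvexConvex(hull,M)[0];return 1-I/(A+cv2.contourArea(M)-I)
    best=min((minimize(cost,[0,0,a],method="Nelder-Mead",options=dict(initial_simplex=[[0,0,a],[12,0,a],[0,12,a],[0,0,a+5]],xatol=.02,fatol=1e-6)) for a in(-5,0,5)),key=lambda r:r.fun)
    d=best.x;q=np.array([d[0]/1e3+q0[0],d[1]/1e3+q0[1],q0[2]+d[2]/57.3])
    return q,best.fun,(hull-S/2+.5)/S
E
cat > m.py <<'E'
from h import *
G={"base":((560,300),(617,317),.003),"load":((205,308),(257,288),0),"empty":((385,262),(412,215),0)}
P={n:camera(n) for n in("top","scene")}
img={n:cv2.resize(P[n]["image"][:,:,::-1],None,fx=1.5,fy=1.5) for n in P}
for k,(c,y,z) in G.items():
    t=P["top"];C=ray(t,np.array(c)/1.5,.08);Y=ray(t,np.array(y)/1.5,.08)
    q0=[C[0],C[1],np.arctan2(*(Y-C)[1::-1])]
    for n in P:
        q,f,h=fit(P[n],q0,z);print(k,n,np.round(q[:2]*1e3,1),round(np.degrees(q[2]),2),round(f,4))
        cv2.polylines(img[n],[(proj(P[n],model(q,z,1))*1.5).astype(int)],1,(0,255,0))
        q0=q
cv2.imwrite("pics/ov.png",np.hstack([img["top"][100:400,100:660],img["scene"][130:430,200:640]])[:, :][:600])
o=np.vstack([img["top"][150:400,100:660],img["scene"][140:480,200:760]]);cv2.imwrite("pics/ov.png",o)
E
python3 m.py
```

```text
base top [ 502.7 -300.5] -109.84 0.0522
base scene [ 496.8 -302.3] -109.49 0.0142
load top [475.  308.5] -67.31 0.1762
load scene [466.  307.9] -67.65 0.0091
empty top [605.1 -17.3] -28.27 0.3006
empty scene [557.7   3.1] -29.82 0.2075
```

View pics/ov.png

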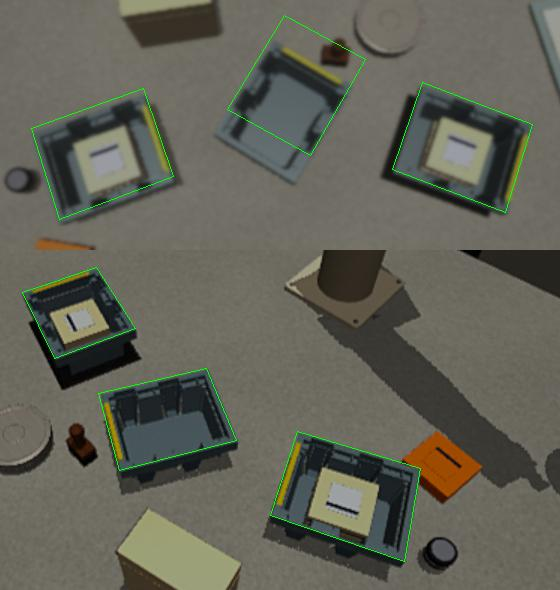

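```bash
python3 - <<'E'
s=open('h.py').read()
s=s.replace("(abs(r-g)<0.35*r)&(r>60)","(g>0.72*r)&(r>70)")
s=s.replace("k=[i for i in range(1,n) if st[i,4]>60*S]","k=[1+int(np.argmax(st[1:,4]))]")
s=s.replace("np.ones((5,5)))","np.ones((5,5)));m=cv2.morphologyEx(m,cv2.MORPH_CLOSE,np.ones((9,9)))")
open('h.py','w').write(s)
s=open('m.py').read()
s=s.replace("        cv2.polyl","        cv2.polylines(img[n],[(h*1.5).astype(int)],1,(0,0,255))\n        cv2.polyl")
open('m.py','w').write(s)
E
python3 m.py
```

```text
base top [ 502.2 -299.9] -109.33 0.0501
base scene [ 496.8 -302.3] -109.48 0.0131
load top [497.7 365.6] -40.71 0.8476
load scene [467.  308.4] -67.76 0.3038
empty top [602.7 -16.2] -28.31 0.2987
empty scene [557.2   3.1] -30.21 0.1971
```

View pics/ov.png

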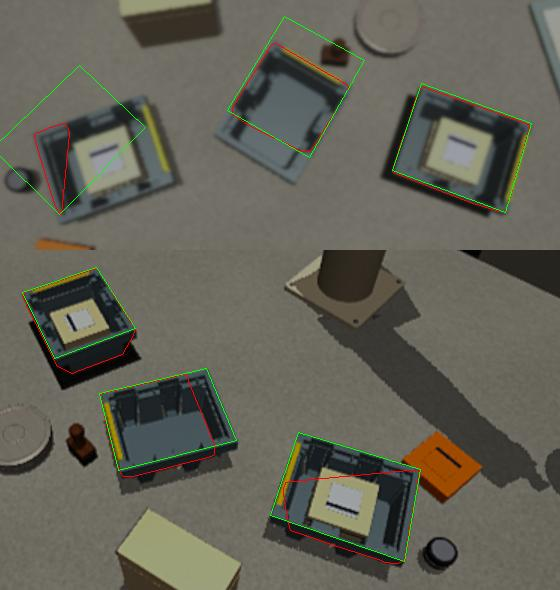

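```bash
python3 - <<'E'
s=open('h.py').read()
s=s.replace("((b-r)>0.12*b)&(b>25)","((b-r)>0.04*b)&(b>20)")
s=s.replace("k=[1+int(np.argmax(st[1:,4]))]","k=[i for i in range(1,n) if st[i,4]>30*S*S/2]")
open('h.py','w').write(s)
E
sed -i 's/^P={n.*/&\nprint([P["top"]["image"][int(y\/1.5),int(x\/1.5)].tolist() for x,y in ((350,305),(385,265),(400,370),(200,360),(440,200),(260,200))])/' m.py
python3 m.py
```

```text
[[88, 97, 98], [93, 104, 106], [114, 111, 102], [53, 55, 54], [45, 30, 22], [113, 110, 101]]
base top [ 500.4 -299.7] -109.13 0.0097
base scene [ 496.9 -302.1] -109.52 0.0119
load top [468.8 309.1] -67.78 0.0237
load scene [466.8 308.4] -67.51 0.0541
empty top [559.7   5.6] -29.66 0.0167
empty scene [556.7   4.5] -30.05 0.0585
```

View pics/ov.png

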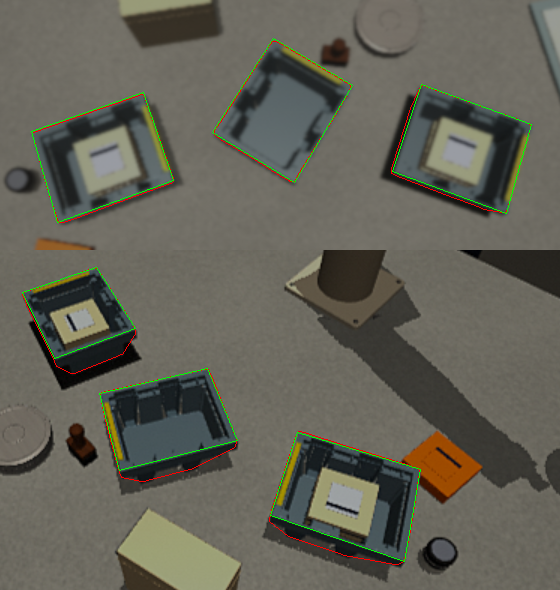

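```bash
python3 - <<'E'
from h import *
p=camera("top");print(proj(p,[[.5,-.3,.08]]))
b=np.array([498.6,-300.9]);L=np.array([467.8,308.8]);E=np.array([558.2,5.0])
def fr(o,a,q): a=np.radians(a);d=q-o;return np.round([d@[np.cos(a),np.sin(a)],d@[-np.sin(a),np.cos(a)]],1)
for uv in((80,219),(68,219)): print("loupe in L",fr(L,-67.65,ray(p,uv,.03)[:2]*1e3), ray(p,uv,.03))
for n,o,a,s in(("load plain",L,-67.65,-1),("tgt load plain",b,70.7,-1),("empty plain",E,-29.85,-1),("tgt empty plain",b,-109.3,-1)):
    a=np.radians(a);print(n,np.round(o+s*93.5*np.array([np.cos(a),np.sin(a)]),1))
E
```

```text
[[374.87462719 198.86039655]]
loupe in L [-156.8   25.6] [0.4318616  0.46356116 0.03      ]
loupe in L [-186.1   36.7] [0.43095175 0.49490485 0.03      ]
load plain [432.2 395.3]
tgt load plain [ 467.7 -389.1]
empty plain [477.1  51.5]
tgt empty plain [ 529.5 -212.7]
```

{"api": "drive_tool", "payload": {"increments": [[[20,-6,0],[0,0,3],0.5],[[38,-11,0],[0,0,5],0.5],[[38,-11,0],[0,0,5],0.5],[[38,-11,0],[0,0,5],0.5],[[38,-11,0],[0,0,5],0.5],[[38,-11,0],[0,0,5],0.5],[[38,-11,0],[0,0,5],0.5],[[37,-10,0],[0,0,6.3],0.5]]}}

```text
clock: 1.52
eef_pos: [0.4336, 0.395, 0.2314]
tool_rot: [-0.195, 0.981, 0.0, 0.0]
ft_force: [-0.3, 1.0, 0.3]
grip_width: 0.0431
grasp_force: 0.0
```

```bash
cat > st.py <<'E'
from h import *
from scipy.spatial.transform import Rotation as R
o=get_obs();M=R.from_quat(o["tool_rot"]).as_matrix()
print("t",round(float(o["clock"]),2),"tcp",np.round(o["eef_pos"]*1e3,1),"thy",round(np.degrees(np.arctan2(M[1,1],M[0,1])),2),"z",np.round(M[:,2],4),"j",np.round(o["joint_pos"],2),"w",round(float(o["grip_width"])*1e3,1),"F",np.round(o["ft_force"],1),"T",np.round(o["ft_torque"],2),round(float(o["grasp_force"]),1))
E
python3 st.py
```

```text
t 1.52 tcp [433.6 395.  231.4] thy 112.48 z [ 2.e-04  1.e-04 -1.e+00] j [ 0.74  0.42  0.25  1.41 -0.    0.35] w 43.1 F [-0.3  1.   0.3] T [ 0.04  0.05 -0.05] 0.0
```

{"api": "drive_tool", "payload": {"increments": [[[-1.4,0.3,-30],[0,0,0],0.5],[[0,0,-38],[0,0,0],0.5],[[0,0,-38],[0,0,0],0.5],[[0,0,-35],[0,0,0],0.5],[[0,0,-18],[0,0,0],0.5],[[0,0,-8],[0,0,0],0.5],[[0,0,-4],[0,0,0],0.5],[[0,0,0],[0,0,0],0.5]]}}

```text
clock: 2.18
eef_pos: [0.4305, 0.3965, 0.0603]
tool_rot: [-0.193, 0.981, 0.0, -0.0]
ft_force: [0.9, 0.2, 0.0]
grip_width: 0.0425
grasp_force: 0.0
```

{"api": "drive_tool", "payload": {"increments": [[[0,0,0],[0,0,0],0.3],[[0,0,0],[0,0,0],0.2],[[0,0,0],[0,0,0],0.1],[[0,0,0],[0,0,0],0],[[0,0,0],[0,0,0],0],[[0,0,0],[0,0,0],0]]}}

```text
clock: 2.68
eef_pos: [0.4315, 0.3971, 0.0624]
tool_rot: [-0.193, 0.981, 0.001, 0.002]
ft_force: [0.1, -1.5, 6.7]
grip_width: 0.0093
grasp_force: 60.8
```

```bash
python3 st.py
```

```text
t 2.68 tcp [431.5 397.1  62.4] thy 112.23 z [ 0.0033  0.0022 -1.    ] j [ 0.74  0.53 -0.03  1.01 -0.    0.36] w 9.3 F [ 0.1 -1.5  6.7] T [-0.33 -0.07 -0.  ] 60.8
```

{"api": "drive_tool", "payload": {"increments": [[[0,0,4],[0,0,0],0],[[0,0,8],[0,0,0],0],[[0,0,15],[0,0,0],0],[[0,0,22],[0,0,0],0],[[0,0,28],[0,0,0],0],[[0,0,30],[0,0,0],0],[[0,0,30],[0,0,0],0],[[0,0,30],[0,0,0],0]]}}

```text
clock: 3.35
eef_pos: [0.4292, 0.396, 0.228]
tool_rot: [-0.193, 0.981, -0.0, -0.001]
ft_force: [1.2, 0.4, -5.7]
grip_width: 0.0097
grasp_force: 59.4
```

{"api": "drive_tool", "payload": {"increments": [[[0,0,20],[0,0,0],0],[[0,0,10],[0,0,0],0],[[0,0,4],[0,0,0],0],[[0,0,0],[0,0,0],0],[[0,0,0],[0,0,0],0]]}}

```text
clock: 3.77
eef_pos: [0.4295, 0.3958, 0.2594]
tool_rot: [-0.193, 0.981, -0.001, -0.002]
ft_force: [1.0, 0.0, -6.5]
grip_width: 0.0096
grasp_force: 59.3
```

```bash
python3 st.py; python3 - <<'E'
from h import *
a=camera("scene")["image"];b=camera("top")["image"]
cv2.imwrite("pics/lift.png",cv2.resize(np.hstack([a[150:350,180:],b[100:300,40:372]])[:,:,::-1],(800,242)))
E
```

```text
t 3.77 tcp [429.5 395.8 259.4] thy 112.24 z [-0.0028 -0.002  -1.    ] j [0.74 0.41 0.31 1.48 0.   0.36] w 9.6 F [ 1.   0.  -6.5] T [ 0.51  0.17 -0.05] 59.3
```

View pics/lift.png

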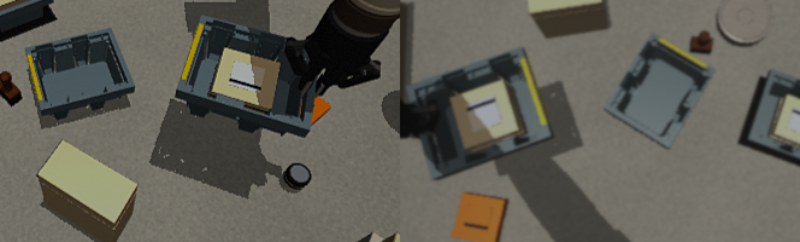

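{"api": "drive_tool", "payload": {"increments": [[[3.5,-8,0],[0,0,-2.5],0],[[3.5,-14,0],[0,0,-4.5],0],[[3.5,-20,0],[0,0,-5.5],0],[[3.5,-21,0],[0,0,-6],0],[[3.5,-21,0],[0,0,-6],0],[[3.5,-21,0],[0,0,-6],0],[[3.5,-21,0],[0,0,-6],0],[[3.5,-21,0],[0,0,-6],0]]}}

```text
clock: 4.53
eef_pos: [0.4578, 0.2479, 0.2599]
tool_rot: [0.178, 0.984, -0.001, -0.001]
ft_force: [-0.0, 0.2, -5.8]
grip_width: 0.0097
grasp_force: 59.4
```

{"api": "drive_tool", "payload": {"increments": [[[3.5,-21,0],[0,0,-6],0],[[3.5,-21,0],[0,0,-6],0],[[3.5,-21,0],[0,0,-6],0],[[3.5,-21,0],[0,0,-6],0],[[3.5,-21,0],[0,0,-6],0],[[3.5,-21,0],[0,0,-6],0],[[3.5,-21,0],[0,0,-6],0],[[3.5,-21,0],[0,0,-6],0]]}}

```text
clock: 5.2
eef_pos: [0.4859, 0.0799, 0.2601]
tool_rot: [0.563, 0.826, -0.001, -0.0]
ft_force: [-0.1, 0.1, -5.5]
grip_width: 0.0097
grasp_force: 59.4
```

{"api": "drive_tool", "payload": {"increments": [[[0,-21,0],[0,0,-6],0],[[0,-21,0],[0,0,-6],0],[[0,-21,0],[0,0,-6],0],[[0,-21,0],[0,0,-6],0],[[0,-21,0],[0,0,-6],0],[[0,-21,0],[0,0,-6],0],[[0,-21,0],[0,0,-6],0],[[0,-21,0],[0,0,-6],0]]}}

```text
clock: 5.87
eef_pos: [0.4856, -0.0881, 0.2601]
tool_rot: [0.851, 0.526, -0.001, -0.0]
ft_force: [-0.0, -0.1, -6.3]
grip_width: 0.0093
grasp_force: 59.4
```

{"api": "drive_tool", "payload": {"increments": [[[-2,-21,0],[0,0,-6],0],[[-2,-21,0],[0,0,-6],0],[[-1,-21,0],[0,0,-6],0],[[-1,-21,0],[0,0,-6],0],[[-1,-21,0],[0,0,-6],0],[[-1,-21,0],[0,0,-6],0],[[-1,-21,0],[0,0,-6],0],[[-1,-21,0],[0,0,-6],0]]}}

```text
clock: 6.53
eef_pos: [0.4753, -0.256, 0.2599]
tool_rot: [0.991, 0.134, -0.002, 0.0]
ft_force: [0.6, 0.2, -5.1]
grip_width: 0.0096
grasp_force: 59.4
```

{"api": "drive_tool", "payload": {"increments": [[[-1,-21,0],[0,0,-6],0],[[-1,-21,0],[0,0,-6],0],[[-1,-21,0],[0,0,-6],0],[[-1,-20,0],[0,0,-5.5],0],[[-1,-18,0],[0,0,-4.5],0],[[-1,-15,0],[0,0,-3.5],0],[[-1,-11,0],[0,0,-2.5],0],[[-1,-7,0],[0,0,-1],0]]}}

```text
clock: 7.2
eef_pos: [0.4671, -0.3902, 0.2592]
tool_rot: [0.986, -0.169, -0.002, 0.0]
ft_force: [0.1, -0.4, -6.2]
grip_width: 0.0093
grasp_force: 59.5
```

{"api": "drive_tool", "payload": {"increments": [[[0,0,0],[0,0,0],0],[[0,0,0],[0,0,0],0],[[0,0,0],[0,0,0],0]]}}

```text
clock: 7.45
eef_pos: [0.4681, -0.3879, 0.2608]
tool_rot: [0.986, -0.167, -0.001, -0.0]
ft_force: [-0.6, -0.5, -5.1]
grip_width: 0.0093
grasp_force: 59.4
```

```bash
python3 st.py; python3 - <<'E'
from h import *
a=camera("scene")["image"];b=camera("top")["image"]
cv2.imwrite("pics/over.png",cv2.resize(np.hstack([a[30:230,60:360],b[100:300,212:]])[:,:,::-1],None,fx=1.333,fy=1.333))
E
```

```text
t 7.45 tcp [ 468.1 -387.9  260.8] thy -109.19 z [-1.2e-03  9.0e-04 -1.0e+00] j [-0.69  0.46  0.39  1.51 -0.    2.78] w 9.3 F [-0.6 -0.5 -5.1] T [-0.48  0.17 -0.06] 59.4
```

View pics/over.png

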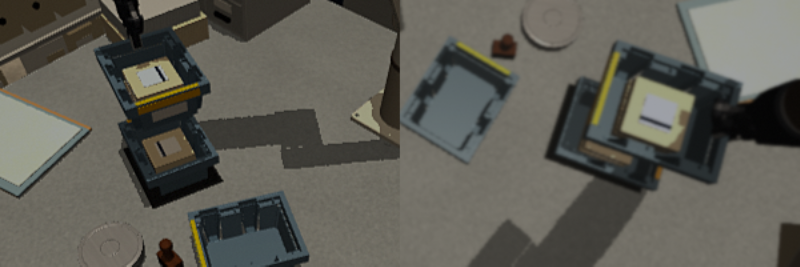

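```bash
cat > held.py <<'E'
from h import *
from scipy.spatial.transform import Rotation as R
import sys
# pose of a held tote gripped at plain end: per camera free x,y,yaw,pitch
def rect(q,zr,dz=0,x0=-93.5,hx=99,hy=81):
    # q: grip-end rim middle x,y (m), yaw, pitch(deg, far end down +)
    t=np.linspace(-1,1,60);E=[]
    for e in range(4):
        s=(1,-1)[e%2];E.append(np.c_[np.full(60,s*hx),t*hy] if e<2 else np.c_[t*hx,np.full(60,s*hy)])
    L=np.vstack(E)/1e3;L=np.c_[L[:,0]-x0/1e3,L[:,1],np.full(len(L),dz)]
    M=R.from_euler("ZY",[np.degrees(q[2]),q[3]],degrees=True).as_matrix()
    return L@M.T+[q[0],q[1],zr]
def efit(p,q0,zr,x0=-93.5,pitch=True,rng=8):
    g=cv2.cvtColor(p["image"],cv2.COLOR_RGB2LAB).astype(np.float32)
    g=cv2.GaussianBlur(cv2.resize(g,None,fx=S,fy=S,interpolation=cv2.INTER_CUBIC),(0,0),S*.9)
    def f(d):
        q=[q0[0]+d[0]/1e3,q0[1]+d[1]/1e3,q0[2]+d[2]/57.3,q0[3]+(d[3] if pitch else 0)]
        a=proj(p,rect(q,zr,0,x0))*S+S/2-.5;c=proj(p,rect(q,zr,0,x0,99.2,81.2))*S+S/2-.5
        t=(c-a)/np.linalg.norm(c-a,axis=1)[:,None]   # outward-ish
        k=1.2*S
        A=cv2.remap(g,(a+k*t).astype(np.float32)[None],None,cv2.INTER_LINEAR)[0];B=cv2.remap(g,(a-k*t).astype(np.float32)[None],None,cv2.INTER_LINEAR)[0]
        return -np.minimum(np.linalg.norm(A-B,axis=1),40).mean()
    best=None
    for i in range(12):
        s=np.random.default_rng(i).uniform(-1,1,4)*[5,5,1.5,2]*(i>0)
        sx=[s]+[s+v for v in np.diag([4,4,1.5,2.])[:4 if pitch else 3]]
        if not pitch: s=s[:3];sx=[v[:3] for v in sx]
        r=minimize(f,s,method="Nelder-Mead",options=dict(initial_simplex=sx,xatol=.02,fatol=1e-4,maxiter=600))
        if best is None or r.fun<best.fun: best=r
    d=best.x;return [q0[0]*1e3+d[0],q0[1]*1e3+d[1],np.degrees(q0[2])+d[2],q0[3]+(d[3] if pitch else 0)],-best.fun
E
cat > hl.py <<'E'
from held import *
o=get_obs();T=o["eef_pos"]
for n in("scene","top"):
    p=camera(n);np.save(f"{n}_held.npy",p["image"])
    for z in(T[2]+.0176,):
        q,s=efit(p,[T[0],T[1],np.radians(70.8),1.5],z);print(n,"grip end",np.round(q,2),round(s,1),"- tcp",np.round(np.array(q[:2])-T[:2]*1e3,1))
        P=rect([q[0]/1e3,q[1]/1e3,np.radians(q[2]),q[3]],z);im=cv2.resize(p["image"][:,:,::-1],None,fx=3,fy=3)
        for u in proj(p,P)*3+1: cv2.circle(im,tuple(int(v) for v in u),1,(0,255,0),-1)
        c=proj(p,[[.5,-.3,.15]])[0]*3;y,x=int(c[1]),int(c[0]);globals()[n]=im[max(y-280,0):max(y-280,0)+520,max(x-200,0):max(x-200,0)+400]
    q,s=efit(p,[.559,.004,np.radians(-29.8),0],.08,0,False);print(n,"empty ctr",np.round(q,2),round(s,1))
cv2.imwrite("pics/held.png",np.hstack([scene,top]))
E
python3 hl.py
```

```text
scene grip end [ 474.09 -381.41   70.5    -1.27] 30.3 - tcp [5.7 6.4]
scene empty ctr [564.63   1.44 -29.99   0.  ] 32.0
top grip end [ 4.6726e+02 -3.8712e+02  6.9770e+01  1.3000e-01] 30.0 - tcp [-1.1  0.7]
top empty ctr [559.16   3.72 -29.63   0.  ] 19.3
```

View pics/held.png

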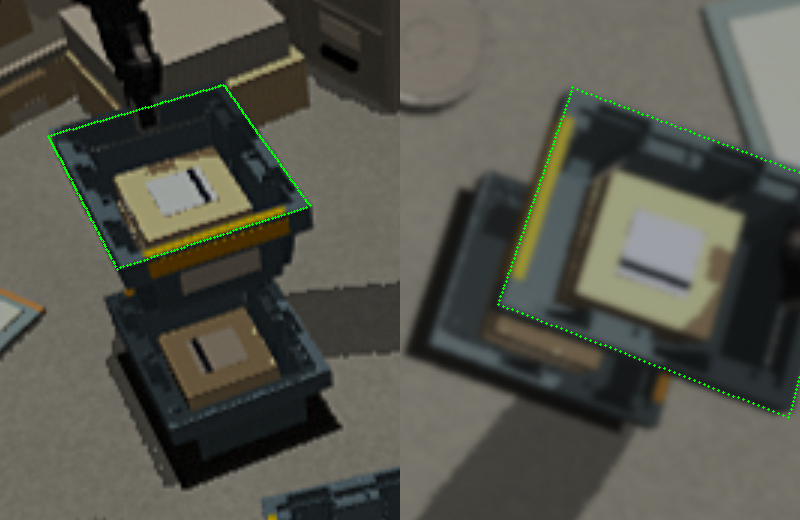

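```bash
cat > joint.py <<'E'
from held import *
from scipy.optimize import differential_evolution
OFF={"scene":np.array([-1.8,-1.2,0])/1e3,"top":np.array([1.8,1.2,0])/1e3}
def prep(p):
    g=cv2.cvtColor(p["image"],cv2.COLOR_RGB2LAB).astype(np.float32)
    return cv2.GaussianBlur(cv2.resize(g,None,fx=S,fy=S,interpolation=cv2.INTER_CUBIC),(0,0),S*.8)
def jfit(P,q0,z0,x0=-93.5,span=(12,12,15,2.5,5)):
    G={n:prep(P[n]) for n in P}
    def f(d):
        q=[q0[0]+d[0]/1e3,q0[1]+d[1]/1e3,q0[2]+np.radians(d[3]),q0[3]+d[4]];s=0
        for n in P:
            X=rect(q,z0+d[2]/1e3,0,x0)+OFF[n];Y=rect(q,z0+d[2]/1e3,0,x0,99.2,81.2)+OFF[n]
            a=proj(P[n],X)*S+S/2-.5;t=proj(P[n],Y)*S+S/2-.5-a;t/=np.linalg.norm(t,axis=1)[:,None];k=1.0*S
            A,B=[cv2.remap(G[n],(a+w*k*t).astype(np.float32)[None],None,cv2.INTER_LINEAR)[0] for w in(1,-1)]
            s-=np.minimum(np.linalg.norm(A-B,axis=1),30).mean()
        return s
    r=differential_evolution(f,[(-v,v) for v in span],seed=1,popsize=14,maxiter=80,tol=1e-4)
    d=r.x;return np.array([q0[0]*1e3+d[0],q0[1]*1e3+d[1],z0*1e3+d[2],np.degrees(q0[2])+d[3],q0[3]+d[4]]),r.fun
if __name__=="__main__":
    P={n:camera(n) for n in OFF};T=get_obs()["eef_pos"]
    q,f=jfit(P,[T[0],T[1],np.radians(70.8),1],T[2]+.0176);print("held",np.round(q,2),round(f,1),"rel tcp",np.round(q[:3]-T*1e3,1))
    q,f=jfit(P,[.558,.005,np.radians(-29.85),0],.08,0);print("empty check (z 80 pitch 0)",np.round(q,2),round(f,1))
E
python3 joint.py
```

```text
held [ 4.6709e+02 -3.9042e+02  2.7569e+02  7.0180e+01  2.9000e-01] -45.7 rel tcp [-1.4 -2.2 14.1]
empty check (z 80 pitch 0) [558.31   4.68  78.08 -30.09   1.39] -43.1
```

{"api": "drive_tool", "payload": {"increments": [[[0.4,0.4,-10],[0,0,0],0],[[0,0,-20],[0,0,0],0],[[0,0,-25],[0,0,0],0],[[0,0,-20],[0,0,0],0],[[0,0,-15],[0,0,0],0],[[0,0,-10],[0,0,0],0],[[0,0,-8],[0,0,0],0],[[0,0,0],[0,0,0],0]]}}

```text
clock: 8.42
eef_pos: [0.4679, -0.3876, 0.1512]
tool_rot: [0.986, -0.167, -0.001, -0.001]
ft_force: [-1.4, 0.3, -5.6]
grip_width: 0.0094
grasp_force: 59.4
```

{"api": "drive_tool", "payload": {"increments": [[[0,0,-2],[0,0,0],0],[[0,0,-2],[0,0,0],0],[[0,0,-1],[0,0,0],0],[[0,0,0],[0,0,0],0]]}}

```text
clock: 8.75
eef_pos: [0.469, -0.3886, 0.149]
tool_rot: [0.986, -0.167, 0.001, 0.0]
ft_force: [-0.6, -0.3, -5.2]
grip_width: 0.0098
grasp_force: 59.4
```

```bash
python3 st.py; python3 joint.py
```

```text
t 8.75 tcp [ 469.  -388.6  149. ] thy -109.26 z [ 1.e-03 -9.e-04 -1.e+00] j [-0.69  0.5   0.17  1.24 -0.    2.79] w 9.8 F [-0.6 -0.3 -5.2] T [-0.48  0.22  0.  ] 59.4
held [ 467.65 -390.71  163.04   69.97    0.5 ] -49.0 rel tcp [-1.3 -2.2 14.1]
empty check (z 80 pitch 0) [558.32   4.66  78.12 -30.14   1.36] -43.1
```

{"api": "drive_tool", "payload": {"increments": [[[0,0,-2],[0,0,0.4],0],[[0,0,-2],[0,0,0],0],[[0,0,0],[0,0,0],0]]}}

```text
clock: 9.1
eef_pos: [0.4685, -0.3881, 0.1438]
tool_rot: [0.986, -0.164, -0.0, -0.0]
ft_force: [-0.3, -0.5, -5.9]
grip_width: 0.0095
grasp_force: 59.5
```

{"api": "drive_tool", "payload": {"increments": [[[0,0,-2],[0,0,0],0],[[0,0,0],[0,0,0],0]]}}

```text
clock: 9.27
eef_pos: [0.4685, -0.3882, 0.1418]
tool_rot: [0.986, -0.164, -0.0, -0.0]
ft_force: [0.7, 0.6, -5.5]
grip_width: 0.0094
grasp_force: 59.5
```

{"api": "drive_tool", "payload": {"increments": [[[0,0,-2],[0,0,0],0],[[0,0,0],[0,0,0],0]]}}

```text
clock: 9.43
eef_pos: [0.4685, -0.3882, 0.1399]
tool_rot: [0.986, -0.164, -0.0, -0.0]
ft_force: [-0.7, -0.6, -5.5]
grip_width: 0.0096
grasp_force: 59.5
```

{"api": "drive_tool", "payload": {"increments": [[[0,0,-1.5],[0,0,0],0],[[0,0,0],[0,0,0],0]]}}

```text
clock: 9.6
eef_pos: [0.4685, -0.3882, 0.1385]
tool_rot: [0.986, -0.164, -0.0, -0.0]
ft_force: [0.4, -1.1, -6.1]
grip_width: 0.0094
grasp_force: 59.4
```

```bash
python3 st.py; python3 joint.py
```

```text
t 9.6 tcp [ 468.5 -388.2  138.5] thy -108.86 z [-5.e-04  4.e-04 -1.e+00] j [-0.69  0.51  0.15  1.22 -0.    2.78] w 9.4 F [ 0.4 -1.1 -6.1] T [-0.44  0.23  0.02] 59.4
held [ 470.82 -392.09  151.49   71.67    0.9 ] -49.2 rel tcp [ 2.2 -3.9 12.8]
empty check (z 80 pitch 0) [552.18   3.24  66.58 -29.77  -0.77] -43.5
```

{"api": "drive_tool", "payload": {"increments": [[[0,0,-1],[0,0,0],0],[[0,0,0],[0,0,0],0]]}}

```text
clock: 9.87
eef_pos: [0.4686, -0.3883, 0.1378]
tool_rot: [0.986, -0.164, -0.0, -0.0]
ft_force: [-0.7, 0.3, -4.7]
grip_width: 0.0096
grasp_force: 59.4
```

{"api": "drive_tool", "payload": {"increments": [[[0,0,-1],[0,0,0],0],[[0,0,0],[0,0,0],0]]}}

```text
clock: 10.03
eef_pos: [0.4686, -0.3884, 0.137]
tool_rot: [0.986, -0.164, 0.0, 0.0]
ft_force: [-1.9, -0.2, -3.2]
grip_width: 0.0096
grasp_force: 59.5
```

{"api": "drive_tool", "payload": {"increments": [[[0,0,-1],[0,0,0],0],[[0,0,0],[0,0,0],0]]}}

```text
clock: 10.2
eef_pos: [0.4685, -0.3886, 0.1361]
tool_rot: [0.986, -0.164, 0.0, 0.0]
ft_force: [-3.2, -1.6, -2.2]
grip_width: 0.0094
grasp_force: 59.6
```

{"api": "drive_tool", "payload": {"increments": [[[0,0,-1],[0,0,0],0],[[0,0,0],[0,0,0],0]]}}

```text
clock: 10.37
eef_pos: [0.4686, -0.3887, 0.1355]
tool_rot: [0.986, -0.164, 0.0, 0.0]
ft_force: [-3.5, -1.9, 0.2]
grip_width: 0.0095
grasp_force: 60.0
```

```bash
python3 st.py
```

```text
t 10.37 tcp [ 468.6 -388.7  135.5] thy -108.88 z [ 3.e-04 -9.e-04 -1.e+00] j [-0.69  0.51  0.14  1.21 -0.    2.78] w 9.5 F [-3.5 -1.9  0.2] T [-0.21  0.87  0.16] 60.0
```

{"api": "drive_tool", "payload": {"increments": [[[-0.8,-0.4,-0.5],[0,0,0],0],[[-0.4,0,-0.5],[0,0,0],0],[[0,0,0],[0,0,0],0]]}}

```text
clock: 10.62
eef_pos: [0.4684, -0.389, 0.1351]
tool_rot: [0.986, -0.164, 0.001, 0.0]
ft_force: [-2.9, -0.6, 5.1]
grip_width: 0.0098
grasp_force: 60.6
```

```bash
python3 st.py; python3 joint.py
```

```text
t 10.62 tcp [ 468.4 -389.   135.1] thy -108.85 z [ 0.0028 -0.0011 -1.    ] j [-0.69  0.51  0.14  1.2   0.    2.78] w 9.8 F [-2.9 -0.6  5.1] T [0.17 0.69 0.08] 60.6
held [ 470.11 -393.55  147.04   71.69   -0.49] -49.2 rel tcp [ 1.7 -4.5 11.9]
empty check (z 80 pitch 0) [558.27   4.59  78.04 -30.1    1.42] -43.2
```

{"api": "drive_tool", "payload": {"increments": [[[0,0,0],[0,0,0],0.15],[[0,0,0],[0,0,0],0.3],[[0,0,0],[0,0,0],0.45],[[0,0,0],[0,0,0],0.45],[[0,0,10],[0,0,0],0.45],[[0,0,25],[0,0,0],0.45],[[0,0,35],[0,0,0],0.45],[[0,0,35],[0,0,0],0.45]]}}

```text
clock: 11.38
eef_pos: [0.467, -0.3881, 0.2395]
tool_rot: [0.986, -0.164, -0.001, -0.001]
ft_force: [0.6, -1.1, -0.4]
grip_width: 0.0385
grasp_force: 0.0
```

{"api": "drive_tool", "payload": {"increments": [[[0,40,20],[0,0,7],0.45],[[0,40,20],[0,0,7],0.45],[[0,40,0],[0,0,7],0.45],[[0,40,0],[0,0,7],0.45],[[0,40,0],[0,0,7],0.45],[[0,40,0],[0,0,7],0.45],[[0,40,0],[0,0,7],0.45],[[0,40,0],[0,0,7],0.45]]}}

```text
clock: 12.05
eef_pos: [0.4672, -0.0723, 0.2771]
tool_rot: [0.947, 0.321, 0.001, 0.0]
ft_force: [1.1, 0.6, 0.3]
grip_width: 0.0388
grasp_force: 0.0
```

```bash
python3 st.py; python3 - <<'E'
from joint import *
P={n:camera(n) for n in OFF}
for n in P:
    q0=[.4986,-.301,np.radians(70.7)]
    q,f,h=fit(P[n],q0,.073) if n=="top" else (q0,0,0)
    print(n,np.round(np.array(q[:2])*1e3,1),np.degrees(q[2]),f)
q,f=jfit(P,[.4986,-.301,np.radians(70.7),0],.153,0);print("loaded ctr",np.round(q,2),round(f,1))
a=P["scene"]["image"];b=P["top"]["image"]
cv2.imwrite("pics/placed.png",cv2.resize(np.hstack([a[40:200,120:280],b[130:290,300:460]])[:,:,::-1],None,fx=2.5,fy=2.5,interpolation=cv2.INTER_CUBIC))
E
```

```text
t 12.05 tcp [467.2 -72.3 277.1] thy -52.54 z [ 0.0016  0.     -1.    ] j [-0.15  0.17  0.03  1.43  0.    2.33] w 38.8 F [1.1 0.6 0.3] T [ 0.   -0.02 -0.03] 0.0
scene [ 498.6 -301. ] 70.7 0Traceback (most recent call last):
  File "<stdin>", line 5, in <module>
  File "h.py", line 31, in fit
    A=cv2.contourArea(hull)
cv2.error: OpenCV(4.12.0) /io/opencv/modules/imgproc/src/shapedescr.cpp:315: error: (-215:Assertion failed) npoints >= 0 && (depth == CV_32F || depth == CV_32S) in function 'contourArea'
```

{"api": "drive_tool", "payload": {"increments": [[[1,16,0],[0,0,7],0.45],[[1,16,0],[0,0,7],0.45],[[1,16,0],[0,0,7],0.45],[[1,16,0],[0,0,7],0.45],[[1,16,0],[0,0,7],0.45],[[1,16,0],[0,0,7],0.45],[[1,16,0],[0,0,7],0.45],[[1,16,0],[0,0,7],0.45]]}}

```text
clock: 12.82
eef_pos: [0.4759, 0.0539, 0.2767]
tool_rot: [0.686, 0.728, 0.0, 0.0]
ft_force: [-0.9, -0.1, 0.1]
grip_width: 0.0383
grasp_force: 0.0
```

{"api": "drive_tool", "payload": {"increments": [[[0,20,0],[0,0,7],0.45],[[0,20,0],[0,0,7],0.45],[[0,20,0],[0,0,7],0.45],[[0,20,0],[0,0,7],0.45],[[0,20,0],[0,0,7],0.45],[[0,20,0],[0,0,7],0.45],[[0,0,0],[0,0,7],0.45],[[0,0,0],[0,0,7],0.45]]}}

```text
clock: 13.48
eef_pos: [0.4759, 0.1745, 0.2765]
tool_rot: [0.263, 0.965, 0.0, 0.0]
ft_force: [-0.5, 0.5, 0.2]
grip_width: 0.0384
grasp_force: 0.0
```

{"api": "drive_tool", "payload": {"increments": [[[0,0,0],[0,0,7],0.45],[[0,0,0],[0,0,7],0.45],[[0,0,0],[0,0,7],0.45],[[0,0,0],[0,0,7],0.45],[[0,0,0],[0,0,7],0.45],[[0,0,0],[0,0,7],0.45],[[0,0,0],[0,0,7],0.45],[[0,0,0],[0,0,7],0.45]]}}

```text
clock: 14.15
eef_pos: [0.4761, 0.1732, 0.2767]
tool_rot: [-0.22, 0.976, -0.0, 0.0]
ft_force: [-0.1, -0.9, -0.4]
grip_width: 0.038
grasp_force: 0.0
```

```bash
python3 st.py; python3 - <<'E'
from joint import *
P={n:camera(n) for n in OFF}
for n in P:cv2.imwrite(f"{n}_pl.png",P[n]["image"])
a=P["scene"]["image"];b=P["top"]["image"]
cv2.imwrite("pics/placed.png",cv2.resize(np.hstack([a[40:200,120:280],b[130:290,300:460]])[:,:,::-1],None,fx=2.5,fy=2.5,interpolation=cv2.INTER_CUBIC))
q,f=jfit(P,[.4986,-.301,np.radians(70.7),0],.153,0);print("loaded ctr",np.round(q,2),round(f,1))
for n in P: print(n,[np.round(v,2) for v in efit(P[n],[.4986,-.301,np.radians(70.7),0],.153,0,False)])
E
```

```text
t 14.15 tcp [476.1 173.2 276.7] thy 115.38 z [ 8.e-04  1.e-04 -1.e+00] j [ 0.35  0.24  0.12  1.45 -0.   -0.09] w 38.0 F [-0.1 -0.9 -0.4] T [ 0.01 -0.   -0.01] 0.0
loaded ctr [ 499.52 -304.12  147.16   71.73   -1.2 ] -48.4
scene [array([ 500.76, -300.62,   71.99,    0.  ]), np.float64(33.31)]
top [array([ 500.8 , -300.49,   71.56,    0.  ]), np.float64(25.75)]
```

View pics/placed.png

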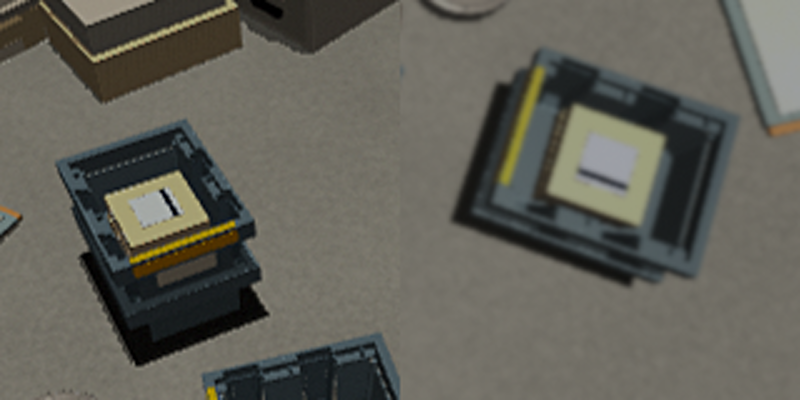

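{"api": "drive_tool", "payload": {"increments": [[[0,-12,0],[0,0,5],0.45],[[0,-20,0],[0,0,7],0.45],[[0,-25,0],[0,0,7],0.45],[[0,-25,0],[0,0,7],0.45],[[0,-20,-10],[0,0,6],0.45],[[0,-12,-20],[0,0,2.8],0.45],[[0,-6,-25],[0,0,0],0.45],[[0,0,-25],[0,0,0],0.45]]}}

```text
clock: 14.92
eef_pos: [0.4763, 0.052, 0.1963]
tool_rot: [-0.496, 0.868, -0.001, 0.001]
ft_force: [1.3, 0.6, 0.2]
grip_width: 0.0384
grasp_force: 0.0
```

{"api": "drive_tool", "payload": {"increments": [[[0,0,-30],[0,0,0],0.45],[[0,0,-30],[0,0,0],0.45],[[0,0,-30],[0,0,0],0.45],[[0,0,-22],[0,0,0],0.45],[[0,0,-14],[0,0,0],0.45],[[0,0,-7],[0,0,0],0.45],[[0,0,-3],[0,0,0],0.45],[[0,0,0],[0,0,0],0.45]]}}

```text
clock: 15.58
eef_pos: [0.4758, 0.0536, 0.0601]
tool_rot: [-0.499, 0.867, 0.0, -0.0]
ft_force: [0.3, -0.2, 0.4]
grip_width: 0.0385
grasp_force: 0.0
```

```bash
python3 st.py
```

```text
t 15.58 tcp [475.8  53.6  60.1] thy 149.83 z [-1.e-04  0.e+00 -1.e+00] j [ 0.11  0.35 -0.33  0.89  0.   -0.93] w 38.5 F [ 0.3 -0.2  0.4] T [ 0.06 -0.05  0.03] 0.0
```

Close, then lift to TCP z ≈ 330 (bottom ≈ 270, well above the 153 rim).

{"api": "drive_tool", "payload": {"increments": [[[0,0,0],[0,0,0],0.3],[[0,0,0],[0,0,0],0.2],[[0,0,0],[0,0,0],0.1],[[0,0,0],[0,0,0],0],[[0,0,0],[0,0,0],0],[[0,0,0],[0,0,0],0]]}}

```text
clock: 16.08
eef_pos: [0.4766, 0.0539, 0.0614]
tool_rot: [-0.499, 0.866, -0.001, 0.001]
ft_force: [-0.3, 0.6, 5.9]
grip_width: 0.0095
grasp_force: 60.4
```

{"api": "drive_tool", "payload": {"increments": [[[0,0,4],[0,0,0],0],[[0,0,8],[0,0,0],0],[[0,0,15],[0,0,0],0],[[0,0,25],[0,0,0],0],[[0,0,32],[0,0,0],0],[[0,0,35],[0,0,0],0],[[0,0,35],[0,0,0],0],[[0,0,35],[0,0,0],0]]}}

```text
clock: 16.75
eef_pos: [0.4741, 0.0538, 0.2504]
tool_rot: [-0.499, 0.866, 0.001, -0.001]
ft_force: [1.2, 0.5, -3.2]
grip_width: 0.0096
grasp_force: 59.2
```

{"api": "drive_tool", "payload": {"increments": [[[0,0,30],[0,0,0],0],[[0,0,25],[0,0,0],0],[[0,0,15],[0,0,0],0],[[0,0,8],[0,0,0],0],[[0,0,3],[0,0,0],0],[[0,0,0],[0,0,0],0]]}}

```text
clock: 17.25
eef_pos: [0.4752, 0.0538, 0.3298]
tool_rot: [-0.5, 0.866, 0.0, -0.0]
ft_force: [0.2, -0.7, -4.3]
grip_width: 0.0095
grasp_force: 59.2
```

```bash
python3 st.py
```

```text
t 17.25 tcp [475.2  53.8 329.8] thy 149.94 z [-9.e-04  0.e+00 -1.e+00] j [ 0.11  0.18  0.18  1.57  0.   -0.93] w 9.5 F [ 0.2 -0.7 -4.3] T [ 0.22  0.24 -0.01] 59.2
```

{"api": "drive_tool", "payload": {"increments": [[[2,-8,0],[0,0,-2],0],[[4,-16,0],[0,0,-4],0],[[4,-20,0],[0,0,-6],0],[[4,-20,0],[0,0,-6],0],[[4,-20,0],[0,0,-6],0],[[4,-20,0],[0,0,-6],0],[[4,-20,0],[0,0,-6],0],[[4,-20,0],[0,0,-6],0]]}}

```text
clock: 17.92
eef_pos: [0.5049, -0.0917, 0.3281]
tool_rot: [-0.152, 0.988, 0.001, -0.002]
ft_force: [0.4, 0.0, -3.8]
grip_width: 0.0098
grasp_force: 59.3
```

{"api": "drive_tool", "payload": {"increments": [[[4,-20,0],[0,0,-6],0],[[4,-20,0],[0,0,-6],0],[[4,-20,0],[0,0,-6],0],[[4,-20,0],[0,0,-6],0],[[4,-18,0],[0,0,-6],0],[[3,-14,-10],[0,0,-4],0],[[3,-7,-15],[0,0,-2],0],[[1,-2,-15],[0,0,-0.6],0]]}}

```text
clock: 18.58
eef_pos: [0.5322, -0.2134, 0.2876]
tool_rot: [0.165, 0.986, -0.0, -0.001]
ft_force: [0.5, -0.5, -3.8]
grip_width: 0.0101
grasp_force: 59.2
```

{"api": "drive_tool", "payload": {"increments": [[[0,0,-20],[0,0,0],0],[[0,0,-15],[0,0,0],0],[[0,0,-10],[0,0,0],0],[[0,0,-5],[0,0,0],0],[[0,0,0],[0,0,0],0],[[0,0,0],[0,0,0],0]]}}

```text
clock: 19.08
eef_pos: [0.5325, -0.2113, 0.2401]
tool_rot: [0.162, 0.987, -0.0, -0.0]
ft_force: [-1.1, 0.0, -2.7]
grip_width: 0.0099
grasp_force: 59.3
```

```bash
python3 st.py; cat > he.py <<'E'
from joint import *
o=get_obs();T=o["eef_pos"];P={n:camera(n) for n in OFF}
for n in P:
    c=[.4995+.0,-.3005,np.radians(-108.6),0];q,s=efit(P[n],c,T[2]+.0176,0,False);print(n,"held ctr",np.round(q,2),round(float(s),1))
    im=cv2.resize(P[n]["image"][:,:,::-1],None,fx=3,fy=3)
    for u in proj(P[n],rect([q[0]/1e3,q[1]/1e3,np.radians(q[2]),0],T[2]+.0176,0,0))*3+1: cv2.circle(im,tuple(int(v) for v in u),1,(0,255,0),-1)
    y,x=(proj(P[n],[[.5,-.3,.2]])[0]*3).astype(int)[::-1];y=max(y-200,0);P[n]["c"]=im[y:y+500,max(x-200,0):max(x-200,0)+400]
q,f=jfit(P,[.4995,-.3005,np.radians(-108.6),0],T[2]+.0176,0);print("joint",np.round(q,2),"z-tcp",round(q[2]-T[2]*1e3,1))
cv2.imwrite("pics/he.png",np.hstack([P[n]["c"] for n in P]))
E
python3 he.py
```

```text
t 19.08 tcp [ 532.5 -211.3  240.1] thy 71.32 z [-2.e-04  0.e+00 -1.e+00] j [-0.38  0.38  0.23  1.41 -0.   -0.05] w 9.9 F [-1.1  0.  -2.7] T [ 0.25 -0.14 -0.01] 59.3
scene held ctr [ 501.71 -302.51 -107.49    0.  ] 23.1
top held ctr [ 504.75 -290.31 -110.37    0.  ] 10.4
joint [ 508.5  -288.52  263.36 -108.19    3.35] z-tcp 23.3
```

View pics/he.png

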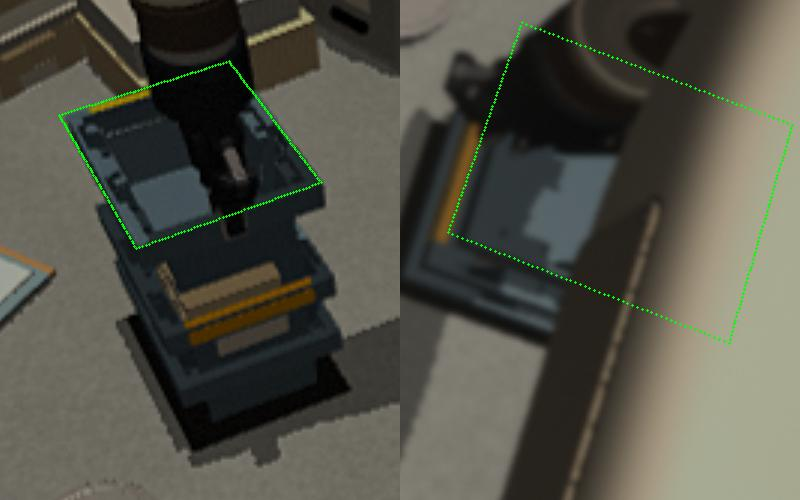

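{"api": "drive_tool", "payload": {"increments": [[[-1.5,0.3,-6],[0,0,0],0],[[-1.2,0,-8],[0,0,0],0],[[0,0,-6],[0,0,0],0],[[0,0,-4],[0,0,0],0],[[0,0,-2],[0,0,0],0],[[0,0,-2],[0,0,0],0],[[0,0,0],[0,0,0],0]]}}

```text
clock: 19.77
eef_pos: [0.5298, -0.2107, 0.2119]
tool_rot: [0.162, 0.987, 0.0, -0.0]
ft_force: [-0.2, 0.4, -1.6]
grip_width: 0.0095
grasp_force: 59.3
```

{"api": "drive_tool", "payload": {"increments": [[[0,0,-2],[0,0,0],0],[[0,0,0],[0,0,0],0]]}}

```text
clock: 19.93
eef_pos: [0.5299, -0.2109, 0.2099]
tool_rot: [0.162, 0.987, 0.0, -0.0]
ft_force: [-0.2, 0.6, -4.1]
grip_width: 0.0093
grasp_force: 59.3
```

{"api": "drive_tool", "payload": {"increments": [[[0,0,-2],[0,0,0],0],[[0,0,0],[0,0,0],0]]}}

```text
clock: 20.1
eef_pos: [0.53, -0.2109, 0.2079]
tool_rot: [0.162, 0.987, -0.0, 0.0]
ft_force: [1.0, -0.3, -3.4]
grip_width: 0.0097
grasp_force: 59.3
```

```bash
python3 st.py; python3 he.py|head -1
```

```text
t 20.1 tcp [ 530.  -210.9  207.9] thy 71.34 z [ 3.e-04 -1.e-04 -1.e+00] j [-0.38  0.39  0.15  1.33  0.   -0.05] w 9.7 F [ 1.  -0.3 -3.4] T [ 0.18 -0.27  0.1 ] 59.3
scene held ctr [ 499.13 -301.73 -107.51    0.  ] 24.5
```

{"api": "drive_tool", "payload": {"increments": [[[0,0,-1],[0,0,0],0],[[0,0,0],[0,0,0],0]]}}

```text
clock: 20.37
eef_pos: [0.53, -0.211, 0.2071]
tool_rot: [0.162, 0.987, -0.0, 0.0]
ft_force: [1.7, -1.0, -2.4]
grip_width: 0.01
grasp_force: 59.3
```

{"api": "drive_tool", "payload": {"increments": [[[0,0,-1],[0,0,0],0],[[0,0,0],[0,0,0],0]]}}

```text
clock: 20.53
eef_pos: [0.5301, -0.211, 0.2061]
tool_rot: [0.162, 0.987, -0.0, 0.0]
ft_force: [0.8, -0.9, -2.3]
grip_width: 0.0098
grasp_force: 59.4
```

{"api": "drive_tool", "payload": {"increments": [[[0,0,-1],[0,0,0],0],[[0,0,0],[0,0,0],0]]}}

```text
clock: 20.7
eef_pos: [0.5301, -0.2109, 0.2053]
tool_rot: [0.162, 0.987, -0.0, 0.0]
ft_force: [1.8, -0.0, -2.0]
grip_width: 0.0099
grasp_force: 59.3
```

{"api": "drive_tool", "payload": {"increments": [[[0,0,-1],[0,0,0],0],[[0,0,0],[0,0,0],0]]}}

```text
clock: 20.87
eef_pos: [0.5302, -0.2108, 0.2046]
tool_rot: [0.162, 0.987, -0.0, 0.001]
ft_force: [2.5, 1.2, -1.0]
grip_width: 0.0097
grasp_force: 59.6
```

```bash
python3 st.py
```

```text
t 20.87 tcp [ 530.2 -210.8  204.6] thy 71.35 z [ 1.2e-03 -4.0e-04 -1.0e+00] j [-0.38  0.39  0.15  1.32  0.   -0.05] w 9.7 F [ 2.5  1.2 -1. ] T [ 0.2  -0.43  0.06] 59.6
```

Seating at the predicted 204.4. A last millimetre, release, retreat clear of both cameras' views.

{"api": "drive_tool", "payload": {"increments": [[[0.4,0,-0.7],[0,0,0],0],[[0,0,-0.7],[0,0,0],0],[[0,0,0],[0,0,0],0]]}}

```text
clock: 21.12
eef_pos: [0.5306, -0.2106, 0.2043]
tool_rot: [0.162, 0.987, -0.0, 0.001]
ft_force: [-0.2, 2.8, 6.4]
grip_width: 0.0097
grasp_force: 60.5
```

{"api": "drive_tool", "payload": {"increments": [[[0,0,0],[0,0,0],0.15],[[0,0,0],[0,0,0],0.3],[[0,0,0],[0,0,0],0.45],[[0,0,0],[0,0,0],0.45],[[0,0,10],[0,0,0],0.45],[[0,0,25],[0,0,0],0.45],[[0,0,30],[0,0,0],0.45],[[0,0,30],[0,0,0],0.45]]}}

```text
clock: 21.78
eef_pos: [0.5296, -0.2108, 0.2987]
tool_rot: [0.162, 0.987, 0.0, -0.001]
ft_force: [0.4, -0.7, 0.4]
grip_width: 0.0382
grasp_force: 0.0
```

{"api": "drive_tool", "payload": {"increments": [[[-8,38,0],[0,0,0],0.45],[[-8,38,0],[0,0,0],0.45],[[-8,38,0],[0,0,0],0.45],[[-8,38,0],[0,0,0],0.45],[[-8,38,0],[0,0,0],0.45],[[-8,38,0],[0,0,0],0.45],[[-8,38,0],[0,0,0],0.45],[[-8,38,0],[0,0,0],0.45]]}}

```text
clock: 22.45
eef_pos: [0.4656, 0.0947, 0.2986]
tool_rot: [0.162, 0.987, 0.0, 0.001]
ft_force: [0.1, -0.5, -0.1]
grip_width: 0.0381
grasp_force: 0.0
```

{"api": "drive_tool", "payload": {"increments": [[[-4,38,0],[0,0,0],0.45],[[-4,38,0],[0,0,0],0.45],[[-4,38,0],[0,0,0],0.45],[[-4,30,0],[0,0,0],0.45],[[0,20,0],[0,0,0],0.45],[[0,0,0],[0,0,0],0.45]]}}

```text
clock: 22.95
eef_pos: [0.4497, 0.2609, 0.2979]
tool_rot: [0.16, 0.987, 0.001, 0.0]
ft_force: [0.3, -0.9, 0.5]
grip_width: 0.0385
grasp_force: 0.0
```

```bash
python3 st.py; python3 - <<'E'
from joint import *
P={n:camera(n) for n in OFF}
for n in P: print(n,[np.round(v,2) for v in efit(P[n],[.4995,-.3005,np.radians(-108.6),0],.223,0,False)])
q,f=jfit(P,[.4995,-.3005,np.radians(-108.6),0],.223,0);print("joint",np.round(q,2))
a=P["scene"]["image"];b=P["top"]["image"]
cv2.imwrite("pics/final.png",cv2.resize(np.hstack([a[40:240,110:310],b[110:310,290:490]])[:,:,::-1],None,fx=2,fy=2,interpolation=cv2.INTER_CUBIC))
E
```

```text
t 22.95 tcp [449.7 260.9 297.9] thy 71.63 z [ 2.0e-04  1.4e-03 -1.0e+00] j [0.52 0.26 0.21 1.51 0.   0.85] w 38.5 F [ 0.3 -0.9  0.5] T [-0.04 -0.01  0.07] 0.0
scene [array([ 499.18, -300.98, -107.67,    0.  ]), np.float64(34.03)]
top [array([ 500.08, -298.76, -108.58,    0.  ]), np.float64(29.13)]
joint [ 4.9862e+02 -3.0025e+02  2.2174e+02 -1.0862e+02  5.0000e-02]
```

View pics/final.png

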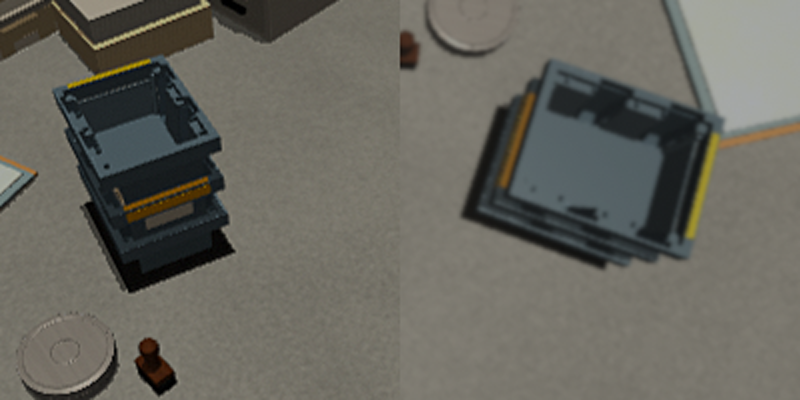

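The picture shows the straight three-tote tower, alternating ends. The top rim fits at z ≈ 222 (expected 223) with a pitch of 0.05°, so it stands level. Handing the job in.

```bash
python3 -c "from workcell import *;print(job_done())"
```

```text
the job is handed in; nothing more can be done
None
```

The three totes stand in one tower on the mat, loaded tote on the bottom one and empty on top, each turned the other way from the one beneath. The top rim measured level at z ≈ 222 mm (223 expected), and I handed the job in at about 23 s.

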